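# Free the cooking ring for the wax pan

## Robot

A 6-joint arm with a two-finger parallel gripper is mounted at the origin on the work surface. World frame = base frame: x ahead of the robot, y to its left, z up, the work surface at z = 0. Lengths are in m, angles in degrees, forces in N, time in s.
With the tool pointing down it reaches from about 0.35 to 0.85 m from the base axis. Payload 8.1 kg.
Tool frame: the origin (TCP) lies on the centre line of the jaws, within the pads' length; the fingertips stand bot.tip_extent ahead of it and the grasp point (between the pads) lies 11 mm behind it (bot.tip_extent is the distance from the TCP to the fingertips, in m); z points along the fingers, y is the line along which they close (so a half turn about z gives the same grasp; the last joint's range is limited). The gripper opens to 93 mm and grips with 3 to 60 N. Pads are 15 mm wide; open, the fingers measure 128 mm over their backs; the gripper's body (75 mm by 188 mm) begins 65 mm behind the grasp point.
Start: joints at [67.242, 7.471, 85.268, -0, 87.261, -4.893], TCP at [0.184, 0.571, 0.227] pointing down, gripper open.
Joint ranges: [-169.43, 169.43], [-51.17, 129.36], [1.28, 143.12], [-76.62, 256.62], [0, 156.53], [-152.29, 152.29]. Speed limits (degrees/s): [136.94, 136.94, 159.86, 180, 180, 180].

## Interface

Orientations are given as a 3x3 rotation matrix whose columns are the frame's x, y, z axes.
In Python, from rig import bot gives the robot as it stands. The module is installed in compiled form; this text tells all that it offers. Calls block until the motion is done:
- bot.reach(position, orientation): joint-space move of the TCP to a pose.
- bot.servo_line(position, ori=None, rate=0.15, max_force=None): straight line of the TCP; ori=None keeps the orientation; rate is the mean speed in m/s. With max_force (N) it stops when the force on the tool has changed by that much, and returns True; else False.
- bot.set_joints(angles): joint-space move.
- bot.gripper_to(opening, grip_force=None): finger opening in m; grip_force is the grip in N (None keeps the last); returns when the fingers have stopped.
- bot.dwell(seconds).
- bot.ik(position, orientation): joint angles nearest the present ones, or None.
- bot.read_state(): the state.
- bot.snapshot(name): name is "side" or "top"; returns (picture, depth): 480x640x3 uint8, blue, green, red; 480x640 float32, m along the optical axis (not along the pixel's ray), 0 where there is no reading.
- bot.get_calibration(name): a dict with "fx", "fy", "cx", "cy" (pixels), "T" (4x4, takes a point from camera to world coordinates). Camera axes: x right, y up, looking along -z (the intrinsics and any distortion apply to the point x, -y, -z); pixel columns grow to the right and rows downward; lengths in m; the calibration is good to about 2 mm. A picture is of the moment at which its call begins. get_calibration takes no time and is no camera call.
A pose or a line that the arm cannot do raises bot.PlanningError and nothing moves.
- bot.finish_job(): hands the job in; it is judged then, once.
The state is a dict: "clock": time; "joint_pos": joint angles; "qd": joint speeds; "effort": joint torques, N m; "ee_pos": TCP position; "eef_rot": TCP orientation; "ft_force": force on the tool from outside, world axes, zero at the start; "ft_torque": the same for the moment, N m; "opening": finger opening in m; "grip_force": force on a finger pad.
Only numpy, scipy, OpenCV 4.12 (cv2) and the standard library are available. Lean on these libraries where they do the work, as an engineer would, in place of code of your own. Each camera call takes 0.05 s, during which the arm holds its last target. There are 200 camera calls.

## Task

Slide the kettle along the glass off the double ring and leave it standing inside the empty single circle, then slide the wax saucepan along the glass onto the double ring so that it stands inside the inner line, and only once both pots are in place and let go turn the hob's dial clockwise to its stop. Slide the pots without lifting or tipping them and without knocking them together, and do not disturb the other things on the table.

Things in the scene. Friction and masses are not known exactly. Their poses are not given: they have to be found in the camera images.
- hob: Fixed table hob, 230 x 690 mm, 45 mm high, black glass top. Origin at the centre of its underside; the glass is 45 mm above. Its y axis runs along the row of three printed marks, x across it away from the robot, z up. In this frame the double ring is at y = +60 mm, the single circles at y = +240 and -120 mm (all x = 0), the dial at x = -30, y = -275 mm. Up to 0.1 rad from square to the robot.
- double_ring: The cooking ring: two concentric pale lines printed on the glass, outer line 184 mm across, inner line 160 mm outside and 154 mm inside; the middle one of the three marks. Only printed, no height. Origin at its centre on the glass. The kettle stands on it at the start.
- vacant_circle: The empty one of the two single circles printed on the glass, at one or the other end of the row, 180 mm from the double ring's centre; pale line 160 mm across outside, 154 mm inside. Only printed. Origin at its centre on the glass.
- pan_circle: The other single circle, same size, at the far end of the row, 180 mm from the double ring's centre; the saucepan stands on it at the start. Origin at its centre on the glass.
- kettle: Loose squat steel kettle, 0.45 to 0.8 kg. Foot 132 mm across, body 136 mm at widest, lid knob's top 64 mm up. Handle: straight black bar over the top along its x axis, 106 mm long, 16 wide, underside 87 and top 101 mm above the foot, on thin posts at x = +-46 mm. Spout reaches 90 mm out to +x, 62 mm high. Origin: centre of foot's underside, z up. x axis within 0.5 rad of the hob's x axis.
- kettle_handle (a point): Middle of the kettle's handle bar, 94 mm straight above the kettle's origin; same axes as the kettle (bar along x, grip across y).
- pan: Loose open aluminium saucepan, 0.4 to 0.7 kg, two cakes of wax fixed inside. Foot 120 mm across, rim 126 mm, 65 mm high, wall 4 mm. Long level handle along its -x axis, middle 55 mm above the foot: black grip 18 mm wide, 12 mm thick, from 77 to 177 mm from the pan's axis. Origin: centre of foot's underside, z up. Handle points towards the robot, within 0.4 rad of the hob's -x axis.
- pan_grip (a point): A point on the saucepan's handle, at the middle of its thickness, 110 mm from the pan's axis (x = -110, z = 55 mm in the pan's frame); same axes as the pan (handle along x, grip across y).
- dial (a joint): Angle of the hob's dial in rad: grows as it turns clockwise seen from above, from 0 to its stop at 1.4. It starts between 0 and 0.4 and stays where it is left (friction 0.03 N m).
- dial_grip (a point): Point on the dial's upright turning axis, 37 mm above the glass. Steel knob near the hob's right-hand (-y) end, with an upright grip bar across its top: 46 mm long, 14 mm wide, its sides from 14 to 44 mm above the glass. The bar lies along the hob's x axis at angle 0 (white mark on the end towards the robot) and turns with the dial. Round foot 72 mm across, 6 mm high.
- mug: White mug, 80 mm across, 90 mm high, standing beside the hob's left end; leave it. Origin at the centre of its underside.
- jar: Closed amber glass jar with paper label and steel cap, 70 mm across, 100 mm high, standing beside the hob's right end; leave it. Origin at the centre of its underside.
- tin: Flat closed steel tin, 80 mm across, 50 mm high, standing between the robot and the hob's left half; leave it. Origin at the centre of its underside.
- brush: Paint brush lying on the table between the robot and the hob's right half; leave it. Lies along its x axis; origin at its underside.
Mind the look-alikes: they are no part of the job. There is more than one size of the pan; the one meant has the size given above.

How it is judged:
By the outcome, as a careful person would: the job done as asked, in the order asked, and still so for the second after the job is handed in, with the robot touching nothing.
It also fails if it takes over 72 s, if anything falls off the work surface, if the arm or the gripper's body presses on something with over 40 N, if the wrist force passes 120 N, or if a joint passes its speed limit or range.

## Working session

There is one attempt and no reset: what is moved stays moved. The work goes in short steps, each a Python script; the robot and the scene stay as the last script left them, time stands still between calls to the robot, and variables do not carry over. Pictures are saved under pics/ and viewed, at most 10 in all, crops included, and the job is handed in when it is done.

```bash
mkdir -p pics; python3 - <<'E'
from rig import bot
import cv2,numpy as np
for n in("side","top"):
    p,d=bot.snapshot(n);cv2.imwrite(f"pics/{n}0.png",p);np.save(f"pics/{n}0.npy",d)
    c=bot.get_calibration(n);print(n,{k:np.round(v,4).tolist() if k=='T' else v for k,v in c.items()})
s=bot.read_state();print(s,bot.tip_extent)
E
```

```text
side {'fx': 486.83601473414944, 'fy': 486.83601473414944, 'cx': 332.74593820543936, 'cy': 240.55523714065666, 'T': [[0.9015, 0.2972, -0.3147, 0.072], [-0.4327, 0.6299, -0.6449, -0.7761], [0.0066, 0.7176, 0.6964, 0.9231], [0.0, 0.0, 0.0, 1.0]]}
top {'fx': 622.345161046557, 'fy': 622.345161046557, 'cx': 321.4586085964999, 'cy': 239.38122944262122, 'T': [[0.0295, 0.9983, -0.0507, 0.3786], [-0.9995, 0.0301, 0.0108, 0.0068], [0.0123, 0.0504, 0.9987, 1.569], [0.0, 0.0, 0.0, 1.0]]}
{'clock': 0.1, 'joint_pos': array([ 6.72427298e+01,  7.51046886e+00,  8.53207064e+01, -1.81720931e-03,
        8.72632788e+01, -4.89440400e+00]), 'qd': array([-0.0340953 , -0.23086455, -0.03561109, -0.01345249,  0.02150833,
       -0.01468114]), 'effort': array([ 2.14631662e-03, -5.61329055e+01, -4.93103814e+01,  7.70052639e-02,
        2.89710407e-02, -6.98970439e-05]), 'ee_pos': array([0.18385551, 0.57061799, 0.22571797]), 'eef_rot': array([[-9.51793843e-01,  3.06737851e-01, -6.08485392e-04],
       [ 3.06738435e-01,  9.51792616e-01, -1.53245398e-03],
       [ 1.09090263e-04, -1.64522612e-03, -9.99998641e-01]]), 'ft_force': array([-0.27106757,  0.10562331,  0.10191721]), 'ft_torque': array([ 0.01505279, -0.00617072,  0.02840862]), 'grip_force': 0.0, 'opening': 0.09310461037649563} 0.008
```

View pics/top0.png

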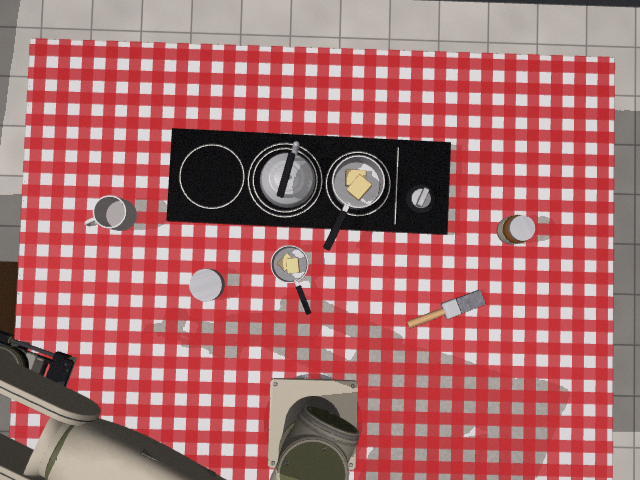

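View pics/side0.png

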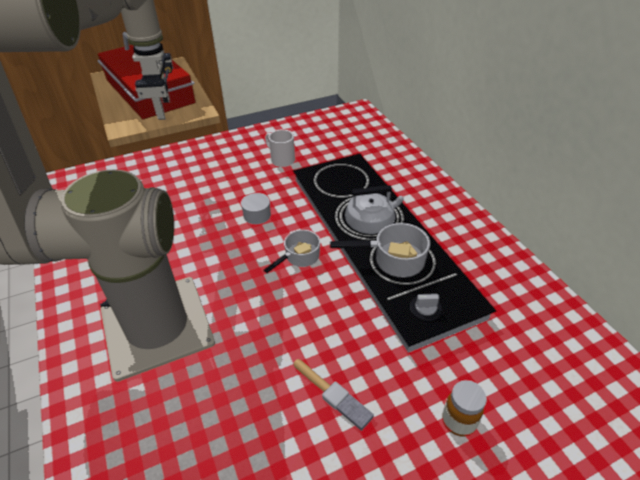

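The empty circle is at top px (212,176) and the kettle at (285,180), its bar running from (278,195) to (295,145) with the spout up. The dial is at (421,199). There are two candidates for the pan: the one on the hob at (357,184), and a small one on the table at (290,264). I choose the hob one for its size and will check it with a crop and a rim measurement.

```bash
cat > h.py <<'E'
import numpy as np,cv2
from rig import bot
def cloud(n,snap=True):
    p,d=bot.snapshot(n);return p,d,unproj(n,d)
def rays(n,shape=(480,640)):
    c=bot.get_calibration(n);v,u=np.mgrid[:shape[0],:shape[1]]
    r=np.dstack([(u-c['cx'])/c['fx'],-(v-c['cy'])/c['fy'],-np.ones(shape)])
    return r@c['T'][:3,:3].T,c['T'][:3,3]
def unproj(n,d):
    R,o=rays(n);return o+R*d[...,None]
def onplane(n,z):
    R,o=rays(n);return o+R*((z-o[2])/R[...,2])[...,None]
def pix(n,P):
    c=bot.get_calibration(n);q=(np.asarray(P)-c['T'][:3,3])@c['T'][:3,:3]
    return np.array([c['cx']+c['fx']*q[0]/-q[2],c['cy']-c['fy']*q[1]/-q[2]])
def circ(P):
    A=np.c_[2*P[:,:2],np.ones(len(P))];s=np.linalg.lstsq(A,(P[:,:2]**2).sum(1),rcond=None)[0]
    return s[:2],np.sqrt(s[2]+s[0]**2+s[1]**2)
def rect(P):
    r=cv2.minAreaRect((P[:,:2]*1000).astype(np.float32));b=cv2.boxPoints(r)/1000
    e=[b[1]-b[0],b[2]-b[1]];L=max(e,key=np.linalg.norm)
    return np.array(r[0])/1000,np.array(r[1]),np.degrees(np.arctan2(L[1],L[0]))%180
E
python3 - <<'E'
from h import *
np.set_printoptions(precision=4,suppress=True)
t=cv2.imread('pics/top0.png');s=cv2.imread('pics/side0.png')
for n,im in(('top',t),('side',s)):
    d=np.load(f'pics/{n}0.npy');W=unproj(n,d)
    print(n,'zero frac',(d==0).mean())
    hsv=cv2.cvtColor(im,cv2.COLOR_BGR2HSV)
    dark=(im.max(2)<60)
    reg=(W[...,0]>.45)&(W[...,0]<.95)&(abs(W[...,1])<.6)
    m=dark&reg&(abs(W[...,2]-.045)<.012)
    print(' glass z',np.median(W[m][:,2]),m.sum())
    P=onplane(n,.045);lab,_n=None,None
    mm=cv2.morphologyEx((dark&reg&(W[...,2]>.03)&(W[...,2]<.06)).astype(np.uint8),cv2.MORPH_OPEN,np.ones((5,5)))
    print(' hob rect',rect(P[mm>0]))
    hi=W[...,2]-.045
    for nm,lo,hh in(('kettle bar',.085,.115),('rim',.058,.07),('dial',.036,.05)):
        k=(reg&(hi>lo)&(hi<hh)).astype(np.uint8);N,L,S,C=cv2.connectedComponentsWithStats(k)
        for i in range(1,N):
            if S[i,4]>25:
                Q=W[L==i];print(' ',nm,S[i],C[i],'z',np.median(Q[:,2]),rect(Q),circ(Q))
c=t[110:330,150:470];s2=s[140:360,220:540]
cv2.imwrite('pics/crop.png',np.vstack([cv2.resize(c,None,fx=2.5,fy=2.5)]))
E
```

```text
top zero frac 0.004111328125
 glass z 0.04637524636452728 18560
 hob rect (array([0.5994, 0.0252]), array([688.9974, 228.6814]), np.float32(88.92451))
  kettle bar [277 152  18  46 332] [285.6145 174.3946] z 0.14642581393525744 (array([0.5987, 0.0786]), array([ 16.7274, 106.1271]), np.float32(166.06194)) (array([0.598 , 0.0777]), np.float64(0.030840854804699034))
  rim [293 141   6   8  27] [295.8519 144.1852] z 0.10657561580533415 (array([0.6766, 0.0591]), array([16.6445, 11.9643]), np.float32(1.5829204)) (array([0.6764, 0.0586]), np.float64(0.005830389055436917))
  rim [332 155  53  47 200] [355.32 170.05] z 0.10999909752624104 (array([ 0.6088, -0.0843]), array([ 88.9757, 125.143 ]), np.float32(114.86654)) (array([ 0.5925, -0.0911]), np.float64(0.060344170954345))
  rim [273 167  11  19  69] [278.087 175.   ] z 0.10487372264449313 (array([0.6012, 0.1005]), array([20.8124, 45.3976]), np.float32(166.37859)) (array([0.601, 0.096]), np.float64(0.012876223793450787))
  rim [287 167  14  22 104] [292.9231 178.6346] z 0.10519197062758279 (array([0.596 , 0.0617]), array([24.9329, 52.9864])
[... 3517 characters left out ...]
24)) (array([ 0.5803, -0.0991]), np.float64(0.019196478231171762))
  dial [377 247  50  21 189] [399.3175 261.2804] z 0.08789560575709665 (array([ 0.569 , -0.1265]), array([ 48.1552, 118.1078]), np.float32(145.35223)) (array([ 0.5915, -0.0936]), np.float64(0.06101077555680689))
  dial [417 294  22   8 133] [427.391  297.2256] z 0.08758510550940557 (array([ 0.5623, -0.2509]), array([17.2075, 45.9082]), np.float32(155.60431)) (array([ 0.5611, -0.2512]), np.float64(0.013915441128411235))
  dial [451 393  33  23 102] [463.5588 408.6275] z 0.08937871101877237 (array([ 0.4784, -0.4978]), array([25.3225, 60.0642]), np.float32(127.02225)) (array([ 0.494 , -0.4861]), np.float64(0.030342370702211813))
```

View pics/crop.png

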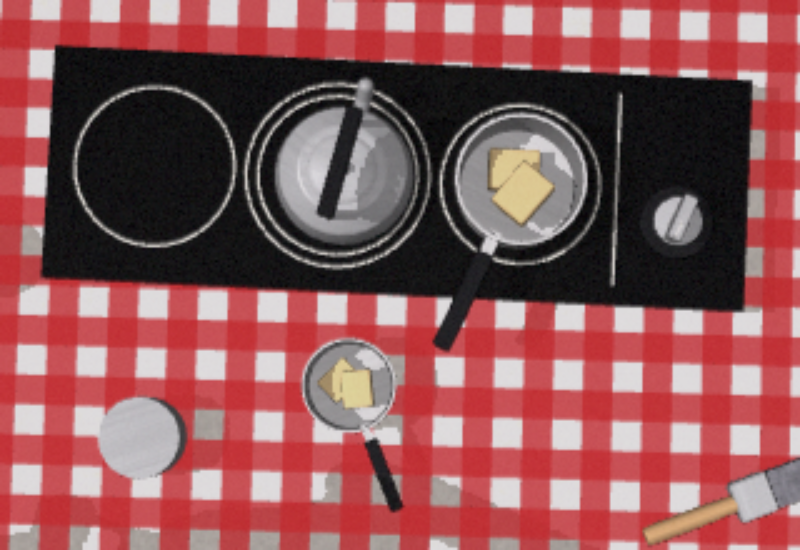

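The crop confirms it: the hob pan (crop px 520,180) has a rim about 125 mm across, and the table pan (350,385) is much smaller. Next I fit the rings and the pan in both views.

```bash
cat > meas.py <<'E'
from h import *
np.set_printoptions(precision=4,suppress=True)
def ransac(P,r0,tol=.003,n=400):
    best=None;g=np.random.default_rng(0)
    for _ in range(n):
        c,r=circ(P[g.choice(len(P),3,replace=False)])
        if abs(r-r0)>.006: continue
        k=abs(np.hypot(*(P[:,:2]-c).T)-r)<tol
        if best is None or k.sum()>best.sum(): best=k
    c,r=circ(P[best]);return c,r,best.sum()
def ring(n,im,c0,r0,zg):
    P=onplane(n,zg);g=im.min(2);rr=np.hypot(P[...,0]-c0[0],P[...,1]-c0[1])
    m=(g>90)&(abs(rr-r0)<.014);return ransac(P[m],r0)
def pan(n,im,W,y0,zg):
    hi=W[...,2]-zg
    reg=(W[...,0]>.4)&(W[...,0]<.7)&(abs(W[...,1]-y0)<.11)
    m=reg&(hi>.057)&(hi<.07)&(im.min(2)>70)
    Q=W[m];rim=ransac(Q,.061)
    h=reg&(hi>.045)&(hi<.075)&(im.max(2)<70)&(W[...,0]<.55)
    k=cv2.morphologyEx(h.astype(np.uint8),cv2.MORPH_OPEN,np.ones((2,2)))>0
    return rim,rect(W[k]),np.median(W[k][:,2]),k.sum()
def bar(n,W,zg,y0):
    hi=W[...,2]-zg;m=(hi>.088)&(hi<.115)&(W[...,0]>.5)&(W[...,0]<.7)&(abs(W[...,1]-y0)<.08)
    return rect(W[m]),np.median(W[m][:,2])
E
python3 - <<'E'
from meas import *
for n in('top','side'):
    im=cv2.imread(f'pics/{n}0.png');W=unproj(n,np.load(f'pics/{n}0.npy'));zg=.0464 if n=='top' else .0446
    print(n,'vac',ring(n,im,(.602,.262),.0785,zg),'dbl outer',ring(n,im,(.598,.082),.0915,zg),'pan c',ring(n,im,(.595,-.098),.0785,zg))
    print(' pan',pan(n,im,W,-.095,zg)); print(' bar',bar(n,W,zg,.078))
    hi=W[...,2]-zg
    f=(hi>.03)&(hi<.06)&(np.hypot(W[...,0]-.598,W[...,1]-.078)<.07);print(' body',ransac(W[f],.066))
E
```

```text
top vac (array([0.6036, 0.265 ]), np.float64(0.07826066853473021), np.int64(332)) dbl outer (array([0.6002, 0.085 ]), np.float64(0.09025474863439127), np.int64(350)) pan c (array([ 0.5969, -0.095 ]), np.float64(0.07822326675709657), np.int64(263))
 pan ((array([ 0.5924, -0.0912]), np.float64(0.0604733101498372), np.int64(296)), (array([ 0.4509, -0.0316]), array([ 17.7612, 163.3867]), np.float32(155.19685)), np.float64(0.10599537714083529), np.int64(299))
 bar ((array([0.5987, 0.0786]), array([ 16.7274, 106.1271]), np.float32(166.06194)), np.float64(0.1464368579995079))
 body (array([0.5988, 0.0732]), np.float64(0.05958722294837149), np.int64(254))
side vac (array([0.604 , 0.2628]), np.float64(0.07827720548504938), np.int64(122)) dbl outer (array([0.6003, 0.083 ]), np.float64(0.09019733394077974), np.int64(254)) pan c (array([ 0.5968, -0.096 ]), np.float64(0.07871406118996498), np.int64(226))
 pan ((array([ 0.5909, -0.0943]), np.float64(0.06079287480187615), np.int64(367)), (array([ 0.4983, -0.014 ]), array([100.3736,  96.7829]), np.float32(60.602146)), np.float64(0.1031176874798202), np.int64(292))
 bar ((array([0.5978, 0.0756]), array([ 20.9462, 106.2201]), np.float32(164.58322)), np.float64(0.14307701131049283))
 body (array([0.6006, 0.0746]), np.float64(0.06012454311090565), np.int64(198))
```

```bash
cat >> meas.py <<'E'
def ori(a):  # tool down, y axis at angle a (deg)
    a=np.radians(a);y=np.array([np.cos(a),np.sin(a),0]);z=np.array([0,0,-1.]);return np.c_[np.cross(y,z),y,z]
def st(m=''):
    s=bot.read_state();print(m,'t',round(s['clock'],2),'p',s['ee_pos'],'f',s['ft_force'],'T',s['ft_torque'],'op',round(s['opening'],4),'g',round(s['grip_force'],1));return s
def slide(d,n,rate,ztar=None):
    s=bot.read_state();p0=s['ee_pos'].copy();cmd=p0.copy();off=CMDOFF
    for i in range(1,n+1):
        bot.servo_line(p0+off+np.array([d[0],d[1],0])*i/n,rate=rate)
        e=bot.read_state()['ee_pos'];st(f' s{i}')
E
python3 - <<'E'
from meas import *
O=ori(75.3)
bot.gripper_to(.06)
bot.reach([.598,.077,.22],O);st('above')
hit=bot.servo_line([.598,.077,.1295],rate=.1,max_force=8);print(hit);st('down')
bot.gripper_to(.0,grip_force=15);st('grip')
E
```

```text
above t 3.13 p [0.5979 0.078  0.2201] f [-0.6437  0.4761  0.0456] T [-0.0224  0.0468 -0.0549] op 0.06 g 0.0
False
down t 4.19 p [0.5987 0.077  0.1305] f [-0.2455 -0.2233 -0.0915] T [ 0.0017 -0.0209  0.0416] op 0.06 g 0.0
grip t 4.96 p [0.5981 0.0772 0.1295] f [ 1.1838  1.1153 -0.2539] T [ 0.2614 -0.0797 -0.0039] op 0.0157 g 15.0
```

```bash
python3 - <<'E'
from meas import *
p=np.array([.598,.077,.1295]);d=np.array([.0056,.1868,0])
for i in range(1,5):
    bot.servo_line(p+d*i/4,rate=.07);st(i)
bot.dwell(.2);bot.gripper_to(.05);st('rel')
bot.servo_line((p+d)+[0,0,.1],rate=.15)
bot.reach([.47,0.0,.26],ori(70));
for n in('top','side'):
    im,dd,W=cloud(n);cv2.imwrite(f'pics/{n}1.png',im);zg=.0464 if n=='top' else .0446
    print(n,'bar',bar(n,W,zg,.264),'body');
    try: print(' pan',pan(n,im,W,-.095,zg))
    except Exception as e: print(e)
st()
E
```

```text
1 t 5.78 p [0.5994 0.1246 0.1296] f [0.5584 3.4622 1.1608] T [ 0.4999 -0.0091  0.0621] op 0.0158 g 15.0
2 t 6.59 p [0.6008 0.1715 0.1296] f [-0.2974  3.0668  2.2925] T [0.4921 0.0191 0.0172] op 0.0158 g 15.0
3 t 7.41 p [0.6021 0.2183 0.1295] f [0.1675 4.3487 3.0663] T [ 0.5975 -0.0151  0.0001] op 0.0161 g 15.0
4 t 8.22 p [0.6036 0.2649 0.1296] f [0.0975 3.5606 3.5806] T [ 0.6344 -0.0842 -0.0163] op 0.0161 g 15.0
rel t 9.17 p [0.6036 0.2638 0.1295] f [-0.3345  0.6618  0.1717] T [-0.0592  0.0674 -0.0108] op 0.05 g 0.0
top bar ((array([0.603 , 0.2628]), array([ 17.8998, 105.2322]), np.float32(165.4567)), np.float64(0.1462328304036833)) body
 pan ((array([ 0.5926, -0.0912]), np.float64(0.060579957329787784), np.int64(212)), (array([ 0.4318, -0.0251]), array([14.6695,  6.7825]), np.float32(87.1104)), np.float64(0.10512973226242694), np.int64(15))
side bar ((array([0.6032, 0.2637]), array([ 17.2923, 104.9083]), np.float32(170.24893)), np.float64(0.14330038372606768)) body
 pan ((array([ 0.5907, -0.0944]), np.float64(0.060449955408568366), np.int64(368)), (array([ 0.4986, -0.0135]), array([100.4025,  96.9302]), np.float32(60.655792)), np.float64(0.10340062848215525), np.int64(291))
 t 11.22 p [0.4705 0.0008 0.2598] f [-0.108   0.474  -0.1499] T [-0.0089  0.0515 -0.0247] op 0.0504 g 0.0
```

View pics/top1.png

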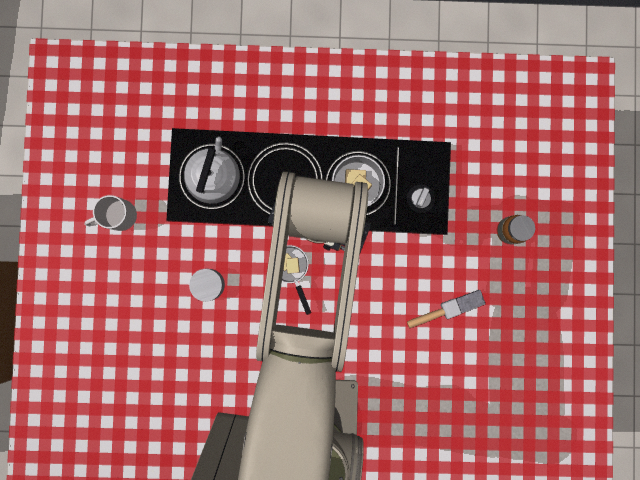

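The kettle now stands in the vacant circle at px (211,175), with a clear line around it, and the double ring at (285,180) is free. Next is the pan handle.

```bash
python3 - <<'E'
from meas import *
for n,c in(('top',(.5925,-.0912)),('side',(.5908,-.0943))):
    im=cv2.imread(f'pics/{n}0.png');W=unproj(n,np.load(f'pics/{n}0.npy'));zg=.0464 if n=='top' else .0446
    v=W[...,:2]-np.array(c);r=np.hypot(v[...,0],v[...,1]);a=np.degrees(np.arctan2(v[...,1],v[...,0]))
    m=(r>.08)&(r<.18)&(abs(a-157)<12)&(abs(W[...,2]-zg-.06)<.012)&(im.max(2)<75)
    Q=W[m];print(n,m.sum(),rect(Q),np.median(Q[:,2])-zg,'ang',np.median(a[m]),'r',r[m].min(),r[m].max())
    g=Q[abs(r[m]-.11)<.008];print(g.mean(0))
E
```

```text
top 298 (array([ 0.4754, -0.0389]), array([16.914 , 95.1413]), np.float32(155.1289)) 0.06046949521210421 ang 156.0731693003633 r 0.08085076614980535 0.1758692585818102
[ 0.492  -0.0467  0.1068]
side 288 (array([ 0.4762, -0.0422]), array([23.0967, 91.7861]), np.float32(156.23557)) 0.0595614389762176 ang 157.78760397234697 r 0.08008813844063892 0.17193324944527003
[ 0.4902 -0.0511  0.1032]
```

```bash
python3 - <<'E'
from meas import *
O=ori(66)
p=np.array([.491,-.0487,.0898]);d=np.array([.0085,.1768,0])
bot.gripper_to(.045)
bot.reach(p+[0,0,.09],O)
hit=bot.servo_line(p,rate=.1,max_force=8);print(hit);st('down')
if not hit:
    bot.gripper_to(0,grip_force=45);st('grip')
    for i in range(1,6):
        bot.servo_line(p+d*i/5,rate=.06);st(i)
E
```

```text
False
down t 13.09 p [ 0.4917 -0.0488  0.0906] f [-0.326  -0.0001  0.2112] T [ 0.0019  0.0158 -0.0055] op 0.045 g 0.0
grip t 13.65 p [ 0.4913 -0.0486  0.0901] f [0.1306 1.1349 1.532 ] T [ 0.2184 -0.037   0.084 ] op 0.0178 g 44.9
1 t 14.39 p [ 0.4928 -0.0125  0.09  ] f [-1.331   2.4914  5.7946] T [0.4133 0.1354 0.0583] op 0.0176 g 44.9
2 t 15.13 p [0.4945 0.0229 0.09  ] f [-0.5182  1.4555  5.5174] T [0.1618 0.0732 0.0767] op 0.0177 g 44.9
3 t 15.88 p [0.4961 0.0583 0.09  ] f [-0.6869  1.8085  5.3303] T [ 0.1298  0.0674 -0.0181] op 0.0175 g 44.9
4 t 16.62 p [0.4978 0.0937 0.09  ] f [0.1365 1.3759 4.0379] T [ 0.1787  0.0705 -0.0059] op 0.0173 g 44.9
5 t 17.36 p [0.4995 0.1291 0.09  ] f [-0.2597  0.7786  5.6485] T [0.1483 0.0575 0.0178] op 0.0177 g 44.9
```

```bash
python3 - <<'E'
from meas import *
bot.dwell(.2);bot.gripper_to(.04);st('rel')
s=bot.read_state()['ee_pos']
bot.servo_line(s+[0,0,.1],rate=.15)
bot.gripper_to(.045)
bot.reach([.562,-.25,.19],ori(66));st()
for n in('top','side'):
    im,dd,W=cloud(n);cv2.imwrite(f'pics/{n}2.png',im);zg=.0464 if n=='top' else .0446
    print(n,'bar',bar(n,W,zg,.264));
    try: print(' pan',pan(n,im,W,.084,zg))
    except Exception as e: print(e)
E
```

```text
rel t 18.16 p [0.4994 0.1281 0.0897] f [-0.391   0.2863  0.1908] T [ 0.0267  0.0026 -0.0569] op 0.04 g 0.0
 t 20.75 p [ 0.5623 -0.2488  0.1901] f [ 0.4897 -0.0725 -0.0056] T [ 0.0414 -0.0423 -0.018 ] op 0.0447 g 0.0
top bar ((array([0.603 , 0.2632]), array([ 17.9489, 105.4837]), np.float32(165.92981)), np.float64(0.14637524951561165))
 pan ((array([0.6   , 0.0849]), np.float64(0.0604698970224378), np.int64(296)), (array([0.4839, 0.1328]), array([ 15.5138, 101.1483]), np.float32(157.3674)), np.float64(0.105847475198244), np.int64(316))
side bar ((array([0.6029, 0.2593]), array([ 21.5428, 105.4129]), np.float32(167.92116)), np.float64(0.14260091079323828))
 pan ((array([0.5994, 0.0819]), np.float64(0.06034023141276352), np.int64(297)), (array([ 0.3124, -0.2774]), array([1106.163 ,   96.5769]), np.float32(66.69293)), np.float64(0.10263915504141757), np.int64(240))
```

View pics/top2.png

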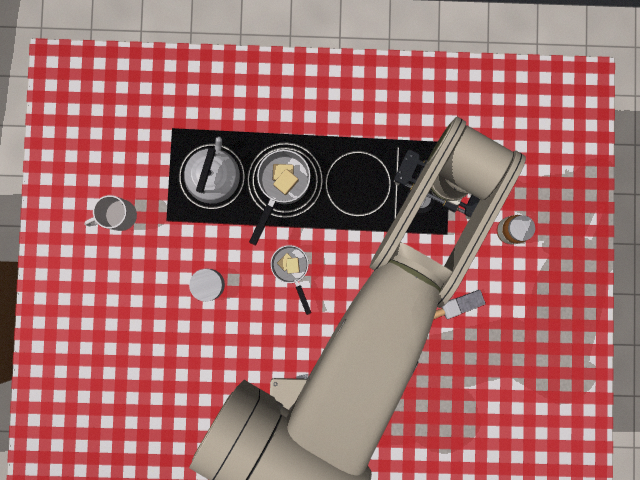

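View pics/side2.png

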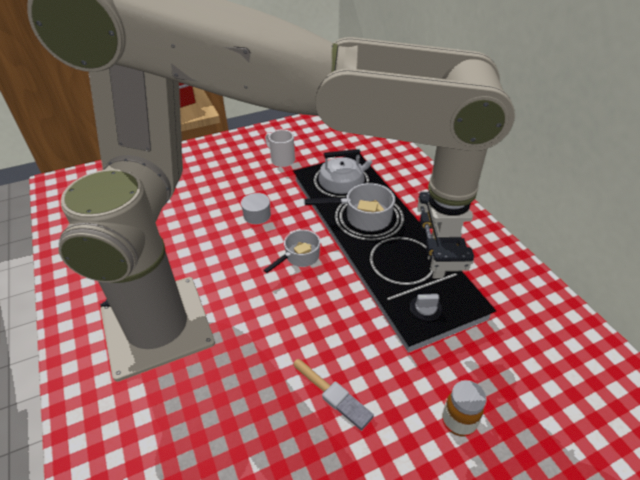

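Both pots stand inside their lines: kettle at px (211,175), pan at (285,178). The other things are where they were. Now the dial.

```bash
python3 - <<'E'
from meas import *
p=np.array([.563,-.250,.0720])
print(bot.read_state()['joint_pos'],bot.ik(p,ori(66.5)),bot.ik(p,ori(4)))
hit=bot.servo_line(p,ori=ori(66.5),rate=.08,max_force=8);print(hit);st('down')
if not hit:
    bot.gripper_to(0,grip_force=20);st('grip')
    for a in(50,35,20,8,5):
        bot.reach(p,ori(a));st(a)
E
```

```text
[-28.6278  10.8075  85.394    0.0165  83.7898 -94.7344] [-28.7113  16.8138  91.2278  -0.      71.9583 -95.2113] [-28.7113  16.8138  91.2278  -0.      71.9583 -32.7113]
False
down t 22.48 p [ 0.5634 -0.2502  0.0727] f [ 0.083  -0.1735  1.0929] T [-0.0104 -0.0295 -0.0116] op 0.0448 g 0.0
grip t 23.07 p [ 0.5636 -0.249   0.0721] f [1.9914 3.9939 1.56  ] T [ 0.6675 -0.4221 -0.0332] op 0.0136 g 20.0
50 t 23.46 p [ 0.5634 -0.2493  0.0721] f [2.4832 4.5266 0.8994] T [ 0.7668 -0.3813 -0.0655] op 0.0137 g 20.0
35 t 23.82 p [ 0.5631 -0.2496  0.0721] f [0.7473 5.6934 2.2584] T [ 0.8682 -0.1439 -0.0534] op 0.0139 g 20.0
20 t 24.18 p [ 0.5628 -0.2497  0.0721] f [-0.687   4.934   3.7385] T [0.8802 0.2706 0.0007] op 0.0139 g 20.0
8 t 24.49 p [ 0.5625 -0.2498  0.0721] f [-2.0231  4.923   3.9485] T [0.797  0.489  0.0742] op 0.014 g 20.0
5 t 24.74 p [ 0.5626 -0.2501  0.0721] f [-2.8584  3.7542  5.4878] T [0.6058 0.6286 0.3294] op 0.0142 g 20.3
```

```bash
python3 - <<'E'
from meas import *
bot.gripper_to(.05);st('rel')
s=bot.read_state()['ee_pos']
bot.servo_line(s+[0,0,.12],rate=.12)
bot.reach([.40,-.30,.26],ori(40))
bot.dwell(.3)
for n in('top','side'):
    im,dd,W=cloud(n);cv2.imwrite(f'pics/{n}3.png',im);zg=.0464 if n=='top' else .0446
    m=(abs(W[...,2]-zg-.043)<.006)&(np.hypot(W[...,0]-.563,W[...,1]+.25)<.04)
    print(n,m.sum(),rect(W[m]) if m.sum()>20 else '',bar(n,W,zg,.264))
    try: print(pan(n,im,W,.084,zg)[0])
    except Exception as e: print(e)
st()
t=cv2.imread('pics/top3.png');s=cv2.imread('pics/side3.png')
cv2.imwrite('pics/v3.png',np.hstack([cv2.resize(t,(400,300)),cv2.resize(s,(400,300))]))
E
```

```text
rel t 25.51 p [ 0.563 -0.25   0.072] f [-0.8114 -1.4171  0.3991] T [-0.1137  0.0556 -0.0003] op 0.0499 g 0.0
top 103 (array([ 0.5636, -0.2489]), array([14.4369, 44.543 ]), np.float32(99.56202)) ((array([0.6032, 0.2633]), array([ 17.6607, 104.876 ]), np.float32(165.38628)), np.float64(0.14659271038618993))
(array([0.6001, 0.0849]), np.float64(0.060480263326750966), np.int64(290))
side 127 (array([ 0.5615, -0.2522]), array([16.5855, 46.1726]), np.float32(100.26599)) ((array([0.6027, 0.2599]), array([ 21.0104, 105.9717]), np.float32(165.42764)), np.float64(0.14293168214346674))
(array([0.5991, 0.082 ]), np.float64(0.06087813254622385), np.int64(122))
 t 27.89 p [ 0.4003 -0.2997  0.2596] f [-0.7953  0.9815  0.4202] T [-0.0537 -0.0662  0.0225] op 0.05 g 0.0
```

View pics/v3.png

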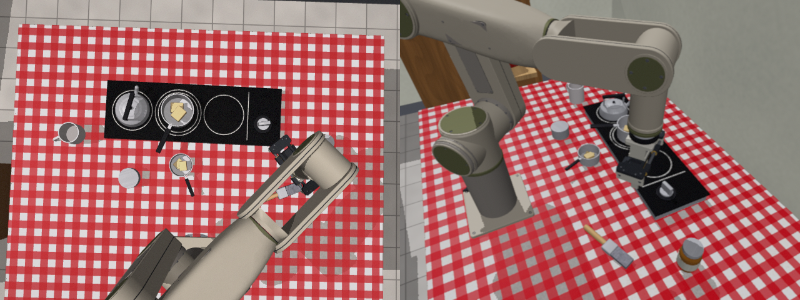

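```bash
python3 -c "
from rig import bot
print(bot.finish_job())"
```

```text
the job is handed in; nothing more can be done
None
```

The job is handed in, with no verdict returned: the kettle stands in the empty circle, the saucepan stands inside the double ring's inner line, and the dial was then turned clockwise to its stop. It took about 28 s, and the other things looked undisturbed.

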